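# Index a drilled glass panel under the locating nose and shut the splash guard

## Robot

A 7-joint arm with a two-finger parallel gripper is mounted at the origin on the work surface. World frame = base frame: x ahead of the robot, y to its left, z up, the work surface at z = 0. Lengths are in m, angles in rad, forces in N, time in s.
With the tool pointing down it reaches from about 0.425 to 0.925 m from the base axis. Payload 6.8 kg.
Tool frame: the origin (TCP) lies midway between the tips of the shut fingers; the grasp point (between the pads) lies 19 mm behind it (bot.pinch_z is the distance from the TCP to the grasp point, in m); z points along the fingers, y is the line along which they close (so a half turn about z gives the same grasp; the last joint's range is limited). The gripper opens to 85 mm and grips with 20 to 120 N. Pads are 22 mm wide; open, the fingers measure 114 mm over their backs; the gripper's body (76 mm by 85 mm) begins 54 mm behind the grasp point. The pads swing forward as they close: fully open they stand 13 mm farther back than shut.
Start: joints at [-1.322, 0.477, 0.022, 1.555, -0.011, 1.109, -0.083], TCP at [0.236, 0.633, 0.231] pointing down, gripper open.
Joint ranges: [-2.96, 2.96], [-0.34, 2.1], [-1.41, 1.46], [0.24, 2.44], [-1.37, 4.51], [0.17, 1.92], [-2.96, 2.96]. Speed limits (rad/s): [2.39, 2.39, 3.14, 3.14, 3.14, 3.14, 3.14].

## Interface

Orientations are given as a unit quaternion [w, x, y, z].
In Python, from station import bot, imaging gives the robot as it stands. The module is installed in compiled form; this text tells all that it offers.
- The arm moves only by the tool carry_out, never from a script. Its argument "targets" is a list of rows, each a list of 5 numbers: the shift along the tool's x, y, z in cm, then the turn about the tool's z in degrees, then the opening, from -1 (shut) to 1 (fully open). In form: [[x, y, z, yaw, gripper], ...]. A call has 1 to 12 rows; each row shifts and turns the commanded pose from where the row before left it, along the tool's axes as they then stand; what a row does not reach is not made up. A row lasts 1/10 s, in which the tool goes at most 50 mm and 8.59 degrees, less where a joint would pass 70% of its speed; a pose out of reach is approached as far as the arm can. A call is refused whole if a number of a shift passes 5 or a number of a turn 8.59, either way. A call with a gripper value outside its range is refused whole. The fingers move at their own pace and stop on an object; "force" is the grip in N (left out, the last holds). Time passes only in rows, so rows that do not move let the fingers close. It gives the time, the measured TCP pose, the force, the opening and the grip force at its end, in the units of the state.
- bot.get_obs(): the state, without advancing time (a new reading comes with each control period).
- imaging.read_camera(name): name is "scene" or "side" or "wrist"; returns the picture (384x512x3 uint8, red, green, blue); there is no depth.
- imaging.calibration(name): a dict with "fx", "fy", "cx", "cy" (pixels), "extrinsics" (4x4, takes a point from world to camera coordinates). Camera axes: x right, y up, looking along -z (the intrinsics and any distortion apply to the point x, -y, -z); pixel columns grow to the right and rows downward; lengths in m; the calibration is good to about 2 mm. A picture is of the moment at which its call begins: read the wrist's pose just before it. calibration takes no time and is no camera call; for the wrist camera it gives the pose at the moment of the call.
- bot.hand_in(): hands the job in; it is judged then, once.
The state is a dict: "t": time; "q": joint angles; "joint_vel": joint speeds; "joint_torque": joint torques, N m; "eef_pos": TCP position; "tool_rot": TCP orientation; "contact_force": force on the tool from outside, world axes, zero at the start; "torque": the same for the moment, N m; "gripper_width": opening from 0.0 (shut) to 1.0 (fully open); "grasp_force": force on a finger pad.
Only numpy, scipy, OpenCV 4.12 (cv2) and the standard library are available. Lean on these libraries where they do the work, as an engineer would, in place of code of your own. Each camera call takes 0.05 s, during which the arm holds its last target. There are 200 camera calls.

## Task

The glass panel on the sliding carrier of the drilling jig has three drilled holes: far left, far right and near right as seen from the robot. Take the carrier by its black grip and feel for the far-left hole until the fixed nose drops into it, pause there about a second, then go on to the near-right hole and leave the carrier there with the nose down in that hole. Only then push the splash guard shut until it snaps past its catch and stays home; leave the jar, cup and tub alone.

Things in the scene. Friction and masses are not known exactly. Their poses are not given: they have to be found in the camera images.
- jig: Drilling jig fixed on the table: aluminium base plate 320 x 340 x 12 mm. Origin: centre of its underside, on the table, exactly below the nose's axis. x points away from the robot (give or take its yaw), y left, z up. A grey column 130 mm tall stands at x 117..153, y -25..25 mm.
- bracket_end (a point): Top of the fixed arm's end, above the nose's axis. The arm, 24 mm wide, 108..130 mm above the table, runs here from the column; its bush (radius 13, height 100..134 mm) guides the nose, whose knob reaches 150 mm. Keep clear.
- saddle (a joint): Lower slide, moves the carrier along the jig's y (positive = left), m, -0.055..0.055, 0 = central. About 1 N of friction, stays where left. The nose is over the far-left hole at saddle -0.028 minus the panel's unmeasured shift (-0.010..0.010, see carrier_mid), over the near-right hole at +0.028 minus the same shift.
- carrier (a joint): Upper slide, moves the carrier along the jig's x (positive = away from the robot), m, -0.036..0.036, 0 = central, about 1 N of friction. The nose is over the far-left hole at carrier -0.022, over the near-right hole at +0.022. The carrier is an aluminium plate 130 x 180 mm, top 46 mm above the table.
- carrier_mid (a point): Centre of the carrier's top, axes as the jig's. On it a green glass panel 112 (x) x 150 (y) x 6 mm, holes 13 mm wide at far left (+22,+28), near right (-22,-28), far right (+22,-28) mm from the panel's centre. The panel is centred in x but clipped on anywhere within 10 mm either way in y; this shift is not measured and stays the same during the work: feel for it.
- grip_top (a point): Centre of the top of the black square grip, an upright block 24 x 24 mm, 46 to 92 mm above the table, on the carrier's tongue, 115 mm nearer the robot than the carrier's centre. Axes as the jig's. Moves with the carrier.
- nose (a joint): Fixed pointer: vertical steel rod with a round nose of 8 mm radius, sprung down on the glass with about 4 N. m: 0 = riding on the glass, about 0.003 = fully dropped in a hole. In a hole it holds the carrier; 5 to 8 N sideways pull it out. Within about 3 mm of a hole's centre it pulls the released carrier home. No need to touch it.
- nose_tip (a point): Lowest point of the round nose, on the jig's vertical axis.
- guard (a joint): Splash guard: upright clear panel in a steel frame, 221 mm long from its hinge, rails 10 mm thick, 16..109 mm above the table. Hinge at x +110, y +195 mm in the jig's frame; shut (0 rad) it runs from there along the jig's -x, open it swings out to the left. Starts at 0.4..0.9. A sprung catch stops it at about 0.07; about 10 N at its edge snap it past and it stays at 0.
- guard_hinge (a point): On the guard's hinge axis, at the height of the guard's top (109 mm). Axes as guard_edge.
- guard_edge (a point): On the guard's top, mid thickness, 200 mm from the hinge (21 mm short of the free edge). Its x axis points to the hinge; its y axis is the guard's outer face normal (the guard shuts towards -y).
- frit_jar: Bystander: glass jar with black lid, radius 45, height 140 mm, origin under its centre.
- water_cup: Bystander: white cup, radius 33, height 80 mm, origin under its centre.
- strip_tub: Bystander: open white tub 130 x 180 x 60 mm, origin under its centre.

How it is judged:
By the outcome, as a careful person would: the job done as asked, in the order asked, and still so for the second after the job is handed in, with the robot touching nothing.
It also fails if it takes over 64 s, if anything falls off the work surface, if the arm or the gripper's body presses on something with over 40 N, if the wrist force passes 120 N, or if a joint passes its speed limit or range.

## Working session

There is one attempt and no reset: what is moved stays moved. The work goes in short steps, Python scripts to look and compute and a tool call to move; the robot and the scene stay as the last step left them, time stands still between calls to the robot, and variables do not carry over. Pictures are saved under pics/ and viewed, at most 10 in all, crops included, and the job is handed in when it is done.

Besides the shell and the picture viewer there is one more tool, called after "Call:" by a JSON object that holds its "name" and its "arguments". carry_out: Moves the arm, as the interface text tells. Its arguments: {"type":"object","properties":{"targets":{"type":"array"},"force":{"type":"number"}},"required":["targets"]}

```bash
mkdir -p pics
python3 - <<'E'
from station import bot, imaging
import cv2, numpy as np
o=bot.get_obs(); print({k:np.round(v,3) for k,v in o.items()}, bot.pinch_z)
for n in ["scene","side"]:
    im=imaging.read_camera(n); cv2.imwrite(f"pics/{n}0.png",im[:,:,::-1])
    print(n,{k:np.round(v,3).tolist() for k,v in imaging.calibration(n).items()})
E
```

```text
{'t': np.float64(0.0), 'q': array([-1.322,  0.478,  0.022,  1.556, -0.011,  1.109, -0.083]), 'joint_vel': array([ 0.   , -0.003, -0.001,  0.   , -0.   , -0.   ,  0.   ]), 'joint_torque': array([ 1.0000e-03, -5.9646e+01,  1.6090e+00, -2.8119e+01,  1.3000e-02,
        1.0000e-02, -0.0000e+00]), 'eef_pos': array([0.236, 0.632, 0.23 ]), 'tool_rot': array([-0.   ,  0.177,  0.984, -0.001]), 'contact_force': array([-0.472, -0.147,  1.014]), 'torque': array([ 0.038, -0.017,  0.001]), 'grasp_force': np.float64(0.0), 'gripper_width': np.float64(1.003)} 0.0187
scene {'fx': 353.063, 'fy': 353.063, 'cx': 258.95, 'cy': 197.582, 'extrinsics': [[0.432, 0.902, -0.015, -0.156], [-0.62, 0.309, 0.722, 0.289], [0.656, -0.302, 0.692, -1.303], [0.0, 0.0, 0.0, 1.0]]}
side {'fx': 453.17, 'fy': 453.17, 'cx': 263.939, 'cy': 196.651, 'extrinsics': [[0.924, -0.383, 0.02, -0.541], [0.234, 0.604, 0.762, -0.138], [-0.304, -0.699, 0.647, -1.126], [0.0, 0.0, 0.0, 1.0]]}
```

View pics/scene0.png

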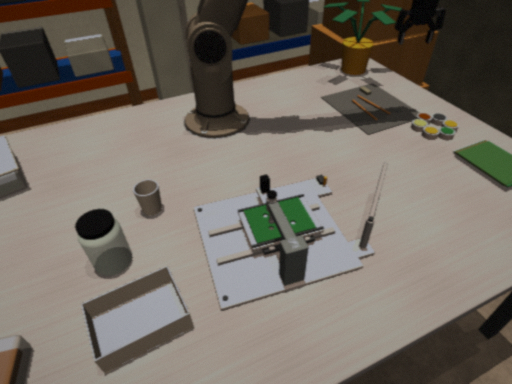

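View pics/side0.png

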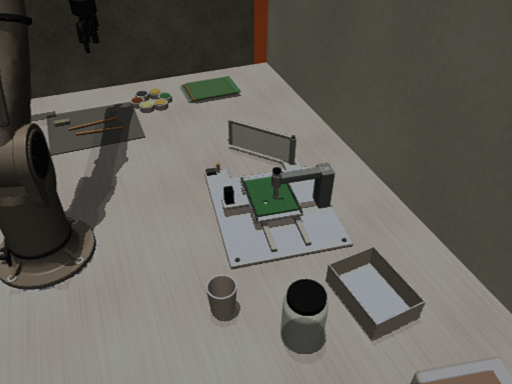

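Both views show the jig: grip at about (265,184) in scene and (229,194) in side. The guard is open at the left, with its hinge near (366,235) in scene and (294,145) in side. I'll enlarge both to measure.

Run:
```python
import cv2
a=cv2.imread("pics/scene0.png")[155:305,190:390]; b=cv2.imread("pics/side0.png")[110:260,190:390]
for n,i in(("a",a),("b",b)):
    i=cv2.convertScaleAbs(i,alpha=1.4,beta=10)
    cv2.imwrite(f"pics/crop_{n}.png",cv2.resize(i,None,fx=4,fy=4,interpolation=cv2.INTER_CUBIC))
```

```text
(no output)
```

View pics/crop_a.png

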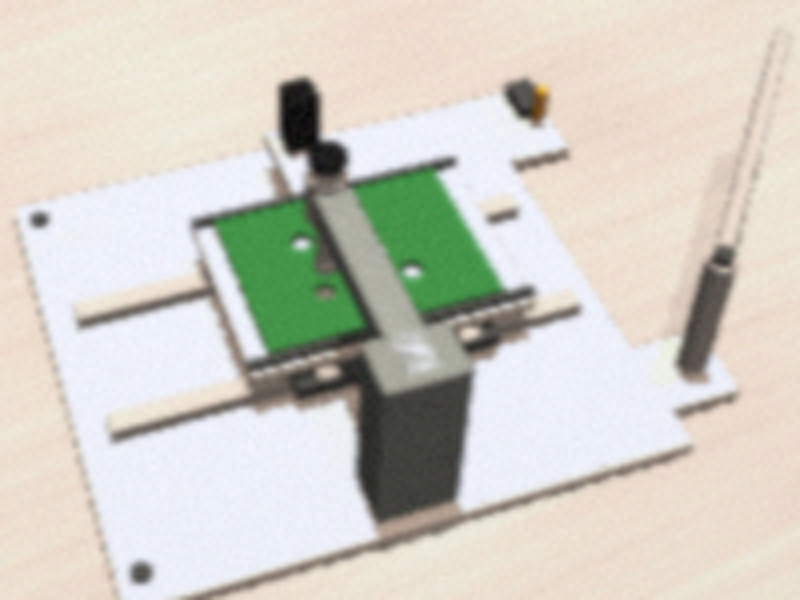

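View pics/crop_b.png

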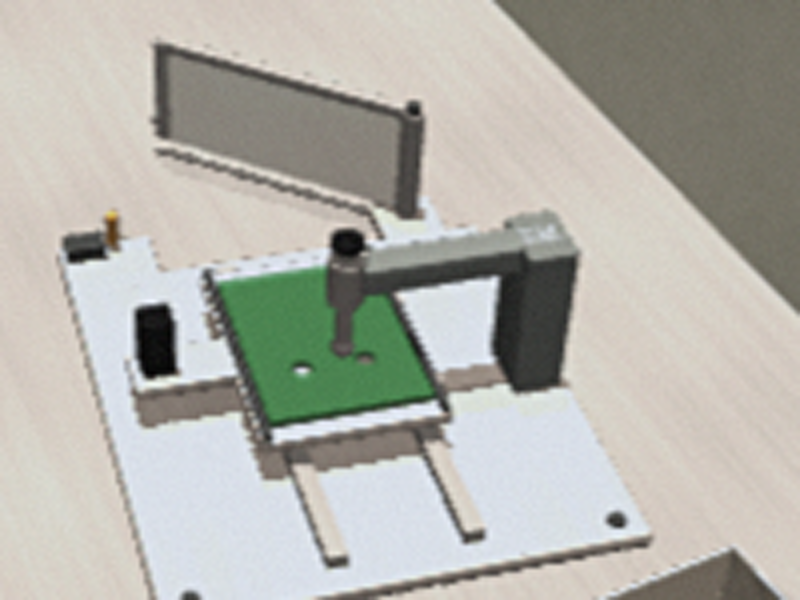

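```bash
cat > fit.py <<'E'
import numpy as np
from station import bot, imaging
from scipy.optimize import least_squares
def proj(n,P):
    c=imaging.calibration(n); E=np.array(c["extrinsics"]); p=E[:3,:3]@P+E[:3,3]
    return np.array([c["cx"]+c["fx"]*p[0]/-p[2], c["cy"]+c["fy"]*-p[1]/-p[2]])
def model(v):
    X,Y,yaw,s,c,sh,g=v
    J=lambda x,y,z:np.array([X+x*np.cos(yaw)-y*np.sin(yaw),Y+x*np.sin(yaw)+y*np.cos(yaw),z])
    e=lambda r:J(.110-r*np.cos(g),.195+r*np.sin(g),.109)
    return dict(knob=J(0,0,.15),hinge=e(0),edge=e(.221),ge=e(.2),nr=J(c-.022,s+sh-.028,.051),fr=J(c+.022,s+sh-.028,.051),
     fl=J(c+.022,s+sh+.028,.051),grip=J(c-.115,s,.092),cNR=J(-.16,-.17,.012),cFL=J(.16,.17,.012),cFR=J(.16,-.17,.012))
E
python3 - <<'E'
from fit import *
A=dict(knob=(328,150),hinge=(722,252),edge=(783,30),nr=(302,243),fr=(325,292),fl=(412,270),grip=(299,88),cNR=(18,210),cFL=(690,445))
B=dict(knob=(346,240),hinge=(412,107),edge=(157,45),nr=(302,369),fr=(365,358),grip=(154,311),cFR=(650,540))
obs=[(n,k,np.array(p)/4-.375+o) for n,D,o in(("scene",A,(190,155)),("side",B,(190,110))) for k,p in D.items()]
f=lambda v:np.concatenate([proj(n,model(v)[k])-p for n,k,p in obs])
r=least_squares(f,[.65,0,0,0,0,0,.6],loss="soft_l1")
print(np.round(r.x,4))
for (n,k,p),e in zip(obs,f(r.x).reshape(-1,2)): print(n,k,np.round(e,1))
for k,p in model(r.x).items(): print(k,np.round(p,3))
E
```

```text
[ 0.5852 -0.0738 -0.1436  0.0238 -0.0053 -0.0016  0.7019]
scene knob [-0.3  0.1]
scene hinge [-0.   1.3]
scene edge [-0.1 -0.3]
scene nr [ 0.1 -0.6]
scene fr [ 0.  -0.2]
scene fl [ 0.  -0.1]
scene grip [0.5 0.1]
scene cNR [-1.1 -2.5]
scene cFL [ 1.  -0.6]
side knob [-0.2 -0. ]
side hinge [0.9 0.9]
side edge [-0.3 -1.6]
side nr [0.1 0.1]
side fr [0.2 0.4]
side grip [0.3 0.7]
side cFR [ 0.2 -0.6]
knob [ 0.585 -0.074  0.15 ]
hinge [0.722 0.103 0.109]
edge [0.575 0.269 0.109]
ge [0.589 0.253 0.109]
nr [ 0.557 -0.076  0.051]
fr [ 0.601 -0.082  0.051]
fl [ 0.609 -0.027  0.051]
grip [ 0.47  -0.033  0.092]
cNR [ 0.402 -0.219  0.012]
cFL [0.768 0.072 0.012]
cFR [ 0.719 -0.265  0.012]
```

Every point fits to within about 1–2 px. The jig is at (0.585,-0.074) with yaw -0.144, the grip top at (0.470,-0.033), the guard at 0.70 rad, and the panel shift is about -2 mm. I'll move over the grip.

Call:
{"name": "carry_out", "arguments": {"targets": [[0,0,0,-6.05,1],[0,0,0,-6.05,1],[-4,-2.5,0,0,1],[-4,-2.5,0,0,1],[-4,-2.5,0,0,1],[-4,-2.5,0,0,1],[-4,-2.5,0,0,1],[-3,-4,0,0,1],[-3,-4,0,0,1],[-3,-4,0,0,1],[-2,-4,0,0,1],[-2,-4,0,0,1]]}}

```text
t: 1.3
eef_pos: [0.5155, 0.2608, 0.231]
tool_rot: [-0.0, 0.073, 0.997, -0.0]
contact_force: [0.7, 0.4, -0.0]
gripper_width: 1.002
grasp_force: 0.0
```

```bash
cat >> fit.py <<'E'
V=[.5852,-.0738,-.1436,.0238,-.0053,-.0016,.7019]
def tool():
    "TCP in the jig's frame, mm, and heading of tool y against jig y, deg"
    from scipy.spatial.transform import Rotation as R
    o=bot.get_obs(); d=o["eef_pos"]-[V[0],V[1],0]
    J=R.from_euler("z",-V[2]); q=o["tool_rot"]; M=(J*R.from_quat([*q[1:],q[0]])).as_matrix()
    print("t %.2f"%o["t"],"jig mm",np.round(J.apply(d)*1e3,1),"yaw",round(np.degrees(np.arctan2(-M[0,1],M[1,1])),2),"down",round(M[2,2],4),
      "F(jig)",np.round(J.apply(o["contact_force"]),1),"w",round(float(o["gripper_width"]),2),"g",round(float(o["grasp_force"]),1))
E
python3 -c "
from fit import *
tool()"
```

```text
t 1.30 jig mm [-116.9  321.2  231. ] yaw -0.16 down -1.0 F(jig) [ 0.6  0.5 -0. ] w 1.0 g 0.0
```

Call:
{"name": "carry_out", "arguments": {"targets": [[0.4,-4.2,0,0,1],[0,-4.2,0,0,1],[0,-4.2,0,0,1],[0,-4.2,2,0,1],[0,-4.2,2,0,1],[0,-4.2,2,0,1],[0,-4.2,0,0,1],[0,0,0,0,1],[0,0,0,0,1]]}}

```text
t: 2.2
eef_pos: [0.4682, -0.028, 0.1712]
tool_rot: [-0.0, 0.074, 0.997, 0.0]
contact_force: [0.9, 1.4, 0.0]
gripper_width: 1.001
grasp_force: 0.0
```

```bash
python3 -c "
from fit import *
tool()
import cv2
im=imaging.read_camera('wrist'); cv2.imwrite('pics/w1.png',im[:,:,::-1])
print(proj('wrist',model(V)['grip']))"
```

```text
t 2.20 jig mm [-122.3   28.6  171.2] yaw -0.26 down -1.0 F(jig) [0.7 1.5 0. ] w 1.0 g 0.0
[251.40515271 201.12944836]
```

View pics/w1.png

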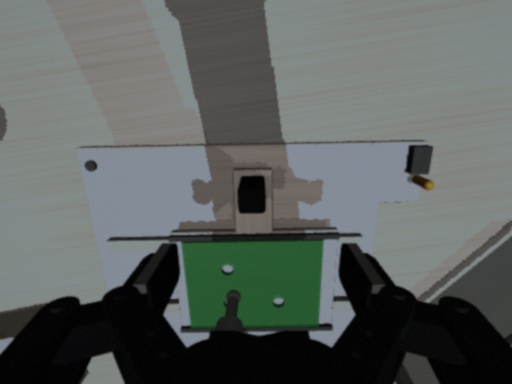

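The wrist view shows the grip blob at cols 238–266 and rows 177–213. The near-right hole is at (227,269) and the far-left hole at (279,301). I'll check these against the fit.

```bash
python3 -c "
from fit import *
m=model(V);g=m['grip']
for k in('nr','fl','cNR'):print(k,proj('wrist',m[k]).round(1))
c,s=np.cos(V[2]),np.sin(V[2])
for z in(.092,.046):
  for a in(-12,12):
    for b in(-12,12):
      print(z,a,b,proj('wrist',[g[0]+(a*c-b*s)/1e3,g[1]+(a*s+b*c)/1e3,z]).round(1))
"
```

```text
nr [226.1 268.6]
fl [276.5 301.9]
cNR [ 73.8 142.1]
0.092 -12 -12 [236.9 187.7]
0.092 -12 12 [265.6 187.6]
0.092 12 -12 [237.7 214.2]
0.092 12 12 [265.4 214.2]
0.046 -12 -12 [240.4 174.3]
0.046 -12 12 [264.5 174.2]
0.046 12 -12 [240.9 197.1]
0.046 12 12 [264.3 197. ]
```

The fit holds to about 1 mm, so I'll descend and grip.

Call:
{"name": "carry_out", "arguments": {"targets": [[-0.2,-0.5,2,0.2,1],[0,0,2.5,0,1],[0,0,2.5,0,1],[0,0,2.5,0,1],[0,0,1.5,0,1],[0,0,0,0,1],[0,0,0,0,0],[0,0,0,0,-0.3],[0,0,0,0,-1],[0,0,0,0,-1],[0,0,0,0,-1],[0,0,0,0,-1]], "force": 40}}

```text
t: 3.45
eef_pos: [0.4703, -0.0327, 0.0621]
tool_rot: [0.001, 0.074, 0.997, -0.0]
contact_force: [-1.9, -1.2, 6.3]
gripper_width: 0.278
grasp_force: 40.9
```

```bash
python3 -c "
from fit import *
tool()"
```

```text
t 3.45 jig mm [-119.6   24.2   62.1] yaw -0.25 down -1.0 F(jig) [-1.7 -1.5  6.3] w 0.28 g 40.9
```

Call:
{"name": "carry_out", "arguments": {"targets": [[0.17,-0.5,0,0,-1],[0.17,-0.5,0,0,-1],[0.17,-0.5,0,0,-1],[0.17,-0.5,0,0,-1],[0.17,-0.5,0,0,-1],[0.17,-0.5,0,0,-1],[0.17,-0.5,0,0,-1],[0.17,-0.4,0,0,-1],[0.17,-0.2,0,0,-1],[0.14,0,0,0,-1],[0,0,0,0,-1],[0,0,0,0,-1]]}}

```text
t: 4.65
eef_pos: [0.448, -0.0714, 0.062]
tool_rot: [0.001, 0.075, 0.997, -0.0]
contact_force: [2.4, 0.2, 7.8]
gripper_width: 0.276
grasp_force: 41.8
```

```bash
python3 -c "
from fit import *
tool()"
```

```text
t 4.65 jig mm [-136.1  -17.3   62. ] yaw -0.32 down -1.0 F(jig) [2.3 0.6 7.8] w 0.28 g 41.8
```

Call:
{"name": "carry_out", "arguments": {"targets": [[0,-0.2,0,0,-1],[0,-0.2,0,0,-1],[0,0,0,0,-1],[0,0,0,0,-1]]}}

```text
t: 5.05
eef_pos: [0.4473, -0.0751, 0.062]
tool_rot: [0.001, 0.074, 0.997, -0.0]
contact_force: [0.7, 0.7, 8.7]
gripper_width: 0.275
grasp_force: 41.8
```

Call:
{"name": "carry_out", "arguments": {"targets": [[0,-0.15,0,0,-1],[0,0,0,0,-1],[0,0,0,0,-1]]}}

```text
t: 5.35
eef_pos: [0.4471, -0.0766, 0.062]
tool_rot: [0.001, 0.074, 0.997, -0.0]
contact_force: [1.3, 0.1, 8.1]
gripper_width: 0.272
grasp_force: 41.8
```

Call:
{"name": "carry_out", "arguments": {"targets": [[0,-0.15,0,0,-1],[0,0,0,0,-1],[0,0,0,0,-1]]}}

```text
t: 5.65
eef_pos: [0.4469, -0.0782, 0.062]
tool_rot: [0.001, 0.074, 0.997, -0.0]
contact_force: [1.3, 0.8, 9.1]
gripper_width: 0.27
grasp_force: 41.8
```

```bash
python3 -c "
from fit import *
tool()"
```

```text
t 5.65 jig mm [-136.2  -24.1   62. ] yaw -0.31 down -1.0 F(jig) [1.1 1.  9.1] w 0.27 g 41.8
```

Call:
{"name": "carry_out", "arguments": {"targets": [[0,-0.1,0,0,-1],[0,0,0,0,-1],[0,0,0,0,-1]]}}

```text
t: 5.95
eef_pos: [0.4468, -0.0791, 0.062]
tool_rot: [0.001, 0.074, 0.997, -0.0]
contact_force: [2.0, 0.0, 9.5]
gripper_width: 0.275
grasp_force: 41.7
```

Call:
{"name": "carry_out", "arguments": {"targets": [[0,-0.1,0,0,-1],[0,0,0,0,-1],[0,0,0,0,-1]]}}

```text
t: 6.25
eef_pos: [0.4467, -0.08, 0.062]
tool_rot: [0.001, 0.074, 0.997, -0.0]
contact_force: [1.3, 0.0, 8.4]
gripper_width: 0.275
grasp_force: 41.7
```

Call:
{"name": "carry_out", "arguments": {"targets": [[0,-0.1,0,0,-1],[0,0,0,0,-1],[0,0,0,0,-1]]}}

```text
t: 6.55
eef_pos: [0.4466, -0.081, 0.062]
tool_rot: [0.001, 0.074, 0.997, -0.0]
contact_force: [0.7, 0.9, 8.1]
gripper_width: 0.274
grasp_force: 41.7
```

```bash
python3 -c "
from fit import *
tool()"
```

```text
t 6.55 jig mm [-136.2  -27.    62. ] yaw -0.3 down -1.0 F(jig) [0.5 1.  8.1] w 0.27 g 41.7
```

Run:
```python
from fit import *
import cv2
c=[]
for n,(r,k) in dict(scene=(180,225),side=(145,220),wrist=(200,190)).items():
    im=imaging.read_camera(n); cv2.imwrite(f"pics/{n}2.png",im[:,:,::-1])
    c.append(cv2.resize(cv2.convertScaleAbs(im[r:r+75,k:k+100,::-1] if n!="wrist" else im[200:350,160:360,::-1],alpha=1.4,beta=10),(400,300),interpolation=cv2.INTER_CUBIC))
cv2.imwrite("pics/m2.png",np.vstack([np.hstack(c[:2]),np.hstack([c[2],c[2]*0])]))
```

```text
(no output)
```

View pics/m2.png

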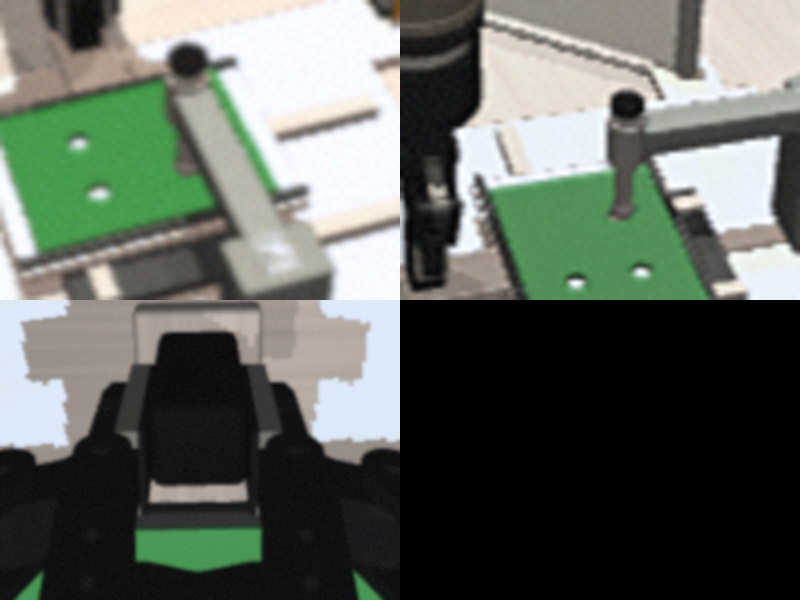

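The nose is at the far-left hole. In the side view at (621,215), a dark hole rim pokes out to the left of the tip. I'll fit the panel position from the two visible holes.

Run:
```python
from fit import *
def run(obs,tips):
    f=lambda v:np.concatenate([proj(n,model([*V[:3],v[0],v[1],0,0])[k])-p for n,k,p in obs])
    r=least_squares(f,[-.028,-.022]);print("s+sh, c",r.x*1e3,f(r.x).round(1))
    return r.x
P=lambda p,o:np.array(p)/4-.375+o
a,b=(225,180),(220,145)
o=[("scene","nr",P((79,143),a)),("scene","fr",P((99,192),a)),("side","nr",P((177,281),b)),("side","fr",P((242,271),b))]
v=run(o,0); run(o[:2],0); run(o[2:],0)
print("side: fl",(proj("side",model([*V[:3],v[0],v[1],0,0])["fl"])-b)*4,"axis z52",(proj("side",np.array([V[0],V[1],.052]))-b)*4)
# same with initial picture
P2=lambda p,o:np.array(p)/4-.375+o
o=[("scene","nr",P2((302,243),(190,155))),("scene","fr",P2((325,292),(190,155))),("side","nr",P2((302,369),(190,110))),("side","fr",P2((365,358),(190,110)))]
run(o,0);run(o[:2],0); run(o[2:],0)
```

```text
s+sh, c [-27.04886126 -21.12497725] [ 0.1 -0.5  0.  -0.2  0.2  0.2  0.3  0.1]
s+sh, c [-27.50815148 -20.10713218] [ 0.  -0.2 -0.   0.2]
s+sh, c [-26.43615937 -21.65671786] [-0.1  0.   0.1 -0. ]
side: fl [219.03884475 215.20897058] axis z52 [218.21168262 215.16715598]
s+sh, c [22.24111368 -5.01881478] [ 0.1 -0.6  0.1 -0.2  0.2  0.   0.3  0.4]
s+sh, c [21.60673551 -4.0062863 ] [ 0.  -0.2 -0.   0.2]
s+sh, c [23.25775568 -5.50017717] [-0.  -0.2  0.   0.2]
```

The panel is about 1 mm from the hole's centre in both axes. I'll nudge it, then ease the grip so the nose centres the carrier, and pause.

Call:
{"name": "carry_out", "arguments": {"targets": [[0.1,-0.1,0,0,-1],[0,0,0,0,-1],[0,0,0,0,-1],[0,0,0,0,-0.2],[0,0,0,0,-0.2],[0,0,0,0,-0.2],[0,0,0,0,-0.2],[0,0,0,0,-0.2],[0,0,0,0,-0.2],[0,0,0,0,-0.2],[0,0,0,0,-0.2],[0,0,0,0,-0.2]]}}

```text
t: 7.9
eef_pos: [0.4445, -0.0813, 0.0613]
tool_rot: [-0.0, 0.074, 0.997, 0.0]
contact_force: [-0.3, 0.3, 0.4]
gripper_width: 0.405
grasp_force: 0.0
```

Run:
```python
from fit import *
import cv2
tool()
S=dict(scene=(180,225),side=(145,220)); 
for n in S:
    d0=cv2.imread(f"pics/{n}0.png",0).astype(np.float32); d2=cv2.imread(f"pics/{n}2.png",0).astype(np.float32)
    ims=[imaging.read_camera(n) for _ in range(6)]; cv2.imwrite(f"pics/{n}3.png",ims[0][:,:,::-1])
    d3=np.mean([cv2.cvtColor(i,cv2.COLOR_RGB2GRAY) for i in ims],0).astype(np.float32)
    # knob vertical shift (sub-pixel) relative to picture 0
    u,v=proj(n,np.array([V[0],V[1],.147])).round().astype(int)
    w=lambda d:np.ascontiguousarray(d[v-8:v+5,u-8:u+8])
    print(n,"knob shift 2,3 vs 0",[np.round(cv2.phaseCorrelate(w(d0),w(d),cv2.createHanningWindow((16,13),cv2.CV_32F)),2).tolist() if False else np.round(cv2.phaseCorrelate(w(d0),w(d),cv2.createHanningWindow((16,13),cv2.CV_32F))[0],2).tolist() for d in(d2,d3)],
      "3mm =",(proj(n,np.array([V[0],V[1],.147]))-proj(n,np.array([V[0],V[1],.150]))).round(2))
    r=[]
    for k in("nr","fr"):   # bright blob centroid near the predicted hole
        for d in(d2,d3):
            p=proj(n,model([*V[:3],-.028,-.022,0,0])[k]).round().astype(int)
            q=np.clip(d[p[1]-5:p[1]+6,p[0]-5:p[0]+6]-110,0,None); yy,xx=np.mgrid[-5:6,-5:6]
            r.append(((q*xx).sum()/q.sum()+p[0],(q*yy).sum()/q.sum()+p[1]))
    print(np.round(r,2).tolist())
```

```text
t 7.90 jig mm [-138.2  -27.5   61.3] yaw -0.32 down -1.0 F(jig) [-0.3  0.3  0.4] w 0.4 g 0.0
scene knob shift 2,3 vs 0 [[-0.79, 0.9], [-0.7, 0.92]] 3mm = [-0.01  0.97]
[[244.26, 215.57], [244.0, 215.63], [249.41, 228.19], [249.14, 228.3]]
side knob shift 2,3 vs 0 [[-0.06, 0.53], [-0.18, 0.47]] 3mm = [-0.04  0.94]
[[263.55, 215.37], [263.61, 215.68], [279.88, 212.68], [279.85, 212.98]]
```

The knob has sunk about 0.9 px in scene, where 3 mm would be 0.97 px, and the panel stayed put when released, so the nose is in the far-left hole. I'll regrip and measure.

Call:
{"name": "carry_out", "arguments": {"targets": [[0,0,0,0,-0.3],[0,0,0,0,-0.4],[0,0,0,0,-1],[0,0,0,0,-1],[0,0,0,0,-1],[0,0,0,0,-1]]}}

```text
t: 9.1
eef_pos: [0.4449, -0.0813, 0.0614]
tool_rot: [0.0, 0.074, 0.997, -0.0]
contact_force: [-0.0, -1.4, 1.8]
gripper_width: 0.275
grasp_force: 39.6
```

```bash
python3 -c "
from fit import *
tool()"
```

```text
t 9.10 jig mm [-137.8  -27.5   61.4] yaw -0.28 down -1.0 F(jig) [ 0.2 -1.4  1.8] w 0.27 g 39.6
```

Call:
{"name": "carry_out", "arguments": {"targets": [[-0.4,0.5,0,0,-1],[-0.4,0.5,0,0,-1],[-0.4,0.5,0,0,-1],[-0.4,0.5,0,0,-1],[-0.4,0.5,0,0,-1],[-0.4,0.5,0,0,-1],[-0.4,0.5,0,0,-1],[-0.4,0.5,0,0,-1],[-0.4,0.5,0,0,-1],[-0.4,0.6,0,0,-1],[-0.4,0.5,0,0,-1],[0,0,0,0,-1]]}}

```text
t: 10.3
eef_pos: [0.4973, -0.0318, 0.0614]
tool_rot: [0.001, 0.074, 0.997, 0.0]
contact_force: [2.5, 0.4, 2.1]
gripper_width: 0.272
grasp_force: 39.5
```

Call:
{"name": "carry_out", "arguments": {"targets": [[0,0,0,0,-1],[0,0,0,0,-1]]}}

```text
t: 10.5
eef_pos: [0.4973, -0.032, 0.0615]
tool_rot: [0.001, 0.074, 0.997, 0.0]
contact_force: [4.6, 2.6, -0.2]
gripper_width: 0.273
grasp_force: 39.7
```

```bash
python3 -c "
from fit import *
tool()"
```

```text
t 10.50 jig mm [-92.9  28.8  61.5] yaw -0.29 down -1.0 F(jig) [ 4.1  3.3 -0.2] w 0.27 g 39.7
```

Call:
{"name": "carry_out", "arguments": {"targets": [[0.08,0,0,0,-1],[0,0,0,0,-1],[0,0,0,0,-0.3],[0,0,0,0,-0.2],[0,0,0,0,-0.2],[0,0,0,0,0],[0,0,0,0,0]]}}

```text
t: 11.2
eef_pos: [0.4952, -0.0325, 0.0612]
tool_rot: [-0.0, 0.075, 0.997, -0.0]
contact_force: [-0.1, 0.9, 0.5]
gripper_width: 0.499
grasp_force: 0.0
```

Run:
```python
from fit import *
import cv2
tool(); c=[]
for n,(r,k) in dict(scene=(180,235),side=(140,235)).items():
    d0=cv2.imread(f"pics/{n}0.png",0).astype(np.float32)
    ims=[imaging.read_camera(n) for _ in range(3)]; cv2.imwrite(f"pics/{n}4.png",ims[0][:,:,::-1])
    d=np.mean([cv2.cvtColor(i,cv2.COLOR_RGB2GRAY) for i in ims],0).astype(np.float32)
    u,v=proj(n,np.array([V[0],V[1],.147])).round().astype(int)
    w=lambda d:np.ascontiguousarray(d[v-8:v+5,u-8:u+8])
    print(n,"knob shift",cv2.phaseCorrelate(w(d0),w(d),cv2.createHanningWindow((16,13),cv2.CV_32F))[0])
    for kk in("fl","fr","nr"): print(kk,((proj(n,model([*V[:3],.028,.022,0,0])[kk])-(k,r))*4).round())
    c.append(cv2.resize(cv2.convertScaleAbs(ims[0][r:r+100,k:k+100,::-1],alpha=1.4,beta=10),(400,400),interpolation=cv2.INTER_CUBIC))
cv2.imwrite("pics/m4.png",np.hstack(c))
```

```text
t 11.20 jig mm [-95.   28.   61.2] yaw -0.34 down -1.0 F(jig) [-0.2  0.9  0.5] w 0.5 g 0.0
scene knob shift (10.684017930716157, -2.203352203974873)
fl [256. 198.]
fr [168. 220.]
nr [144. 168.]
side knob shift (-0.08659407301871269, 1.6419795383319329)
fl [198. 176.]
fr [221. 227.]
nr [158. 236.]
```

View pics/m4.png

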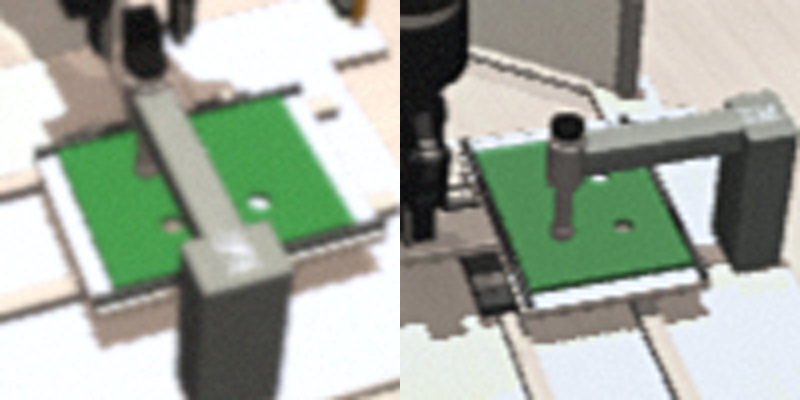

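Run:
```python
from fit import *
import cv2
def blob(i,n,s,c,ks):
    im=cv2.imread(f"pics/{n}{i}.png").astype(float); g=im[:,:,1]-im[:,:,2]; out=[]
    for k in ks:
        p=proj(n,model([*V[:3],s,c,0,0])[k]).round().astype(int)
        for _ in range(2):
            w=g[p[1]-5:p[1]+6,p[0]-5:p[0]+6]; q=np.clip(np.median(w)*.75-w,0,None)
            yy,xx=np.mgrid[-5:6,-5:6]; m=np.array([(q*xx).sum(),(q*yy).sum()])/q.sum()+p; p=m.round().astype(int)
        out.append((n,k,m))
    return out
def fit(o):
    f=lambda v:np.concatenate([proj(n,model([*V[:3],v[0],v[1],0,0])[k])-p for n,k,p in o])
    r=least_squares(f,[0,0]); print((r.x*1e3).round(2),f(r.x).round(1))
for n in("scene","side"):
    fit(blob(3,n,-.028,-.022,["nr","fr"])); fit(blob(3,n,-.028,-.022,["fr"])); fit(blob(4,n,.028,.022,["fr"]))
fit(blob(4,"scene",.028,.022,["fl"]))
```

```text
[-28.25 -21.34] [ 0.1 -0.1 -0.1  0.1]
[-28.   -21.53] [0. 0.]
[41.37 20.92] [ 0. -0.]
[-26.33 -22.17] [-0.  -0.1  0.   0.1]
[-25.94 -22.14] [-0.  0.]
[30.23 23.04] [-0.  0.]
[19.33 31.24] [0. 0.]
```

The nose is down and the released carrier stayed put. I'll raise the hand and check the knob again without the arm in the way.

Call:
{"name": "carry_out", "arguments": {"targets": [[0,0,0,0,0.8],[0,0,0,0,0.8],[0,0,-2,0,0.8],[0,0,-3,0,0.8],[0,0,-3,0,0.8],[0,0,-3,0,0.8],[0,4,-1,0,0.8],[0,4.5,0,0,0],[0,4.5,0,0,-1],[-1,4.5,0,0,-1],[-2,4.5,0,0,-1],[-2,4.5,0,0,-1]]}}

```text
t: 12.7
eef_pos: [0.5847, 0.2242, 0.1814]
tool_rot: [-0.0, 0.074, 0.997, 0.0]
contact_force: [0.6, -0.5, 0.3]
gripper_width: 0.043
grasp_force: 0.0
```

Call:
{"name": "carry_out", "arguments": {"targets": [[-2,4.5,0,0,-1],[-2,2.5,0,0,-1],[0,0,0,0,-1],[0,0,0,0,-1]]}}

```text
t: 13.1
eef_pos: [0.6341, 0.2856, 0.1804]
tool_rot: [-0.0, 0.074, 0.997, -0.001]
contact_force: [-0.3, -0.1, -0.5]
gripper_width: -0.001
grasp_force: 0.0
```

Run:
```python
from fit import *
import cv2
tool(); c=[]
for n,(r,k) in dict(scene=(160,225),side=(130,220)).items():
    g=lambda i:cv2.imread(f"pics/{n}{i}.png",0).astype(np.float32)
    im=imaging.read_camera(n); cv2.imwrite(f"pics/{n}5.png",im[:,:,::-1])
    u,v=proj(n,np.array([V[0],V[1],.147])).round().astype(int)
    T=g(0)[v-5:v+3,u-6:u+7]
    for i in(0,2,3,5):  # sub-pixel template match of the knob
        m=cv2.matchTemplate(g(i)[v-9:v+7,u-10:u+11],T,cv2.TM_CCOEFF_NORMED); y,x=np.unravel_index(m.argmax(),m.shape)
        a,b,cc=m[y-1,x],m[y,x],m[y+1,x]; print(n,i,round(y-4+.5*(a-cc)/(a-2*b+cc),2),x-4,round(b,2))
    c.append(cv2.resize(cv2.convertScaleAbs(im[r:r+100,k:k+100,::-1],alpha=1.4,beta=10),(400,400),interpolation=cv2.INTER_CUBIC))
cv2.imwrite("pics/m5.png",np.hstack(c))
```

```text
t 13.10 jig mm [ -3.  362.7 180.4] yaw -0.29 down -1.0 F(jig) [-0.2 -0.2 -0.5] w -0.0 g 0.0
scene 0 -0.03 0 1.0
scene 2 2.95 3 0.71
scene 3 2.92 3 0.71
scene 5 2.69 1 0.67
side 0 -0.03 0 1.0
side 2 0.45 0 0.96
side 3 0.45 0 0.96
side 5 0.95 0 0.99
```

View pics/m5.png

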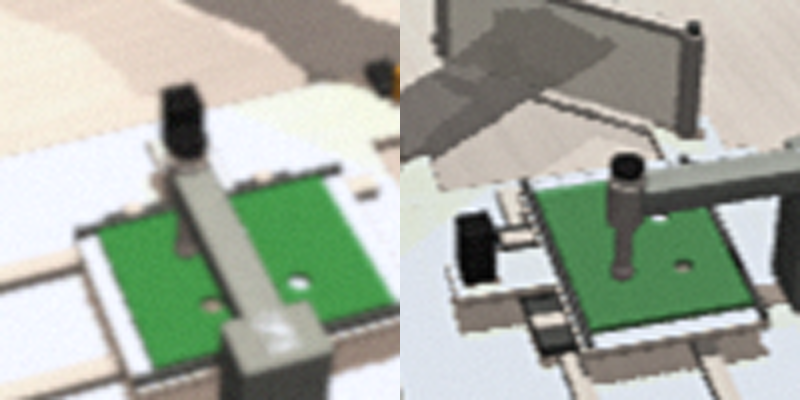

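Both views now show the nose at the near-right hole, and side gives a full 3 mm knob drop (0.95 px). Side gave only 0.45 px at the far-left hole, so I'll compare knob profiles to be sure of that one.

Run:
```python
from fit import *
import cv2
for n in("side","scene"):
    u,v=proj(n,np.array([V[0],V[1],.147])).round().astype(int); print(n,u,v)
    for i in(0,2,3,4,5):
        d=cv2.imread(f"pics/{n}{i}.png",0).astype(float)
        print(i,d[v-7:v+9,u-1:u+2].mean(1).round().astype(int).tolist())
```

```text
side 276 171
0 [128, 132, 138, 56, 9, 7, 11, 12, 4, 5, 32, 48, 61, 83, 55, 44]
2 [139, 142, 150, 95, 29, 8, 11, 12, 9, 1, 23, 51, 67, 91, 59, 49]
3 [140, 142, 147, 96, 28, 7, 11, 13, 11, 1, 24, 52, 67, 90, 58, 49]
4 [137, 137, 146, 157, 64, 11, 8, 13, 12, 7, 6, 46, 66, 88, 59, 48]
5 [130, 130, 139, 148, 61, 8, 8, 11, 11, 5, 7, 44, 65, 85, 54, 45]
scene 271 193
0 [136, 138, 139, 127, 73, 27, 14, 13, 15, 15, 10, 12, 24, 48, 63, 69]
2 [163, 162, 160, 158, 118, 56, 20, 15, 13, 15, 14, 13, 20, 43, 66, 73]
3 [163, 161, 162, 158, 119, 58, 22, 16, 12, 15, 15, 11, 20, 43, 63, 73]
4 [4, 7, 3, 3, 9, 10, 14, 15, 16, 15, 15, 13, 12, 28, 60, 77]
5 [15, 8, 5, 3, 5, 11, 14, 14, 13, 15, 14, 12, 12, 28, 58, 74]
```

The profiles show the top edge moved down 1.0 px (3 mm, fully dropped) now, but only about 0.4 px (roughly 1.3 mm) at the far-left hole. That hole was only partly engaged, about 1–2 mm off. The guard is still open and 51 s remain, so I'll redo the far-left hole, using the seated near-right pose as reference.

Call:
{"name": "carry_out", "arguments": {"targets": [[1.5,-4.8,0,0,1],[1.5,-4.8,0,0,1],[1.5,-4.8,0,0,1],[1.5,-4.8,0,0,1],[1.5,-4.8,0,0,1],[1.5,-4.8,0,0,1],[0,-4.6,0,0,1],[0,0,3,0,1],[0,0,3,0,1],[0,0,0,0,1],[0,0,0,0,1]]}}

```text
t: 14.3
eef_pos: [0.4957, -0.0303, 0.1218]
tool_rot: [-0.0, 0.075, 0.997, -0.0]
contact_force: [0.3, -0.4, 0.8]
gripper_width: 1.0
grasp_force: 0.0
```

```bash
python3 -c "
from fit import *
tool()"
```

```text
t 14.30 jig mm [-94.8  30.3 121.8] yaw -0.37 down -1.0 F(jig) [ 0.4 -0.3  0.8] w 1.0 g 0.0
```

Call:
{"name": "carry_out", "arguments": {"targets": [[-0.15,-0.2,2,-0.35,1],[0,0,2,0,1],[0,0,2,0,1],[0,0,0,0,0.2],[0,0,0,0,-0.2],[0,0,0,0,-0.4],[0,0,0,0,-1],[0,0,0,0,-1],[0,0,0,0,-1]]}}

```text
t: 15.2
eef_pos: [0.4988, -0.0322, 0.0626]
tool_rot: [0.001, 0.071, 0.997, -0.0]
contact_force: [-0.9, -1.1, 6.5]
gripper_width: 0.273
grasp_force: 41.5
```

```bash
cat >> fit.py <<'E'
def knob(n="side",tag=None):
    "dark-knob top edge in side view, px down from picture 0 (1.0 = fully dropped)"
    import cv2
    u,v=proj(n,np.array([V[0],V[1],.147])).round().astype(int)
    cov=lambda d:np.interp(60,*(lambda p:(p[::-1],np.arange(8)[::-1]))(np.maximum.accumulate(d[v-5:v+3,u-1:u+2].mean(1)[::-1])[::-1]))
    im=imaging.read_camera(n); 
    if tag: cv2.imwrite(f"pics/{n}{tag}.png",im[:,:,::-1])
    print("knob drop px",round(cov(cv2.cvtColor(im,cv2.COLOR_RGB2GRAY).astype(float))-cov(cv2.imread(f"pics/{n}0.png",0).astype(float)),2))
    print("  pic3 ref",round(cov(cv2.imread(f"pics/{n}3.png",0).astype(float))-cov(cv2.imread(f"pics/{n}0.png",0).astype(float)),2))
E
python3 -c "
from fit import *
tool();knob()"
```

```text
t 15.20 jig mm [-91.4  28.8  62.6] yaw 0.1 down -1.0 F(jig) [-0.7 -1.2  6.5] w 0.27 g 41.5
knob drop px 1.19
  pic3 ref 0.57
```

Call:
{"name": "carry_out", "arguments": {"targets": [[0.4,-0.5,0,0,-1],[0.4,-0.5,0,0,-1],[0.4,-0.5,0,0,-1],[0.4,-0.5,0,0,-1],[0.4,-0.5,0,0,-1],[0.4,-0.5,0,0,-1],[0.4,-0.5,0,0,-1],[0.4,-0.5,0,0,-1],[0.4,-0.5,0,0,-1],[0.4,-0.6,0,0,-1],[0.4,-0.5,0,0,-1],[0,0,0,0,-1]]}}

```text
t: 16.45
eef_pos: [0.4472, -0.0824, 0.0625]
tool_rot: [0.002, 0.072, 0.997, -0.0]
contact_force: [0.3, -2.1, 10.3]
gripper_width: 0.274
grasp_force: 43.0
```

Call:
{"name": "carry_out", "arguments": {"targets": [[0,0,0,0,-1],[0,0,0,0,-1]]}}

```text
t: 16.65
eef_pos: [0.4472, -0.0824, 0.0625]
tool_rot: [0.002, 0.071, 0.997, -0.0]
contact_force: [0.2, -2.1, 9.6]
gripper_width: 0.276
grasp_force: 43.1
```

```bash
python3 -c "
from fit import *
tool();knob()"
```

```text
t 16.65 jig mm [-135.3  -28.3   62.5] yaw 0.03 down -1.0 F(jig) [ 0.5 -2.   9.6] w 0.28 g 43.1
knob drop px 1.14
  pic3 ref 0.57
```

The knob now shows a full drop (1.14 px, against 0.57 before). I'll ease the grip so it centres, and pause over a second.

Call:
{"name": "carry_out", "arguments": {"targets": [[0,0,0,0,-0.2],[0,0,0,0,0],[0,0,0,0,0],[0,0,0,0,0],[0,0,0,0,0],[0,0,0,0,0],[0,0,0,0,0],[0,0,0,0,0],[0,0,0,0,0],[0,0,0,0,0],[0,0,0,0,0],[0,0,0,0,0]]}}

```text
t: 17.9
eef_pos: [0.4461, -0.0811, 0.0613]
tool_rot: [-0.0, 0.071, 0.997, -0.0]
contact_force: [0.2, 0.4, 0.4]
gripper_width: 0.503
grasp_force: 0.0
```

```bash
python3 -c "
from fit import *
tool();knob(tag='6')"
```

```text
t 17.90 jig mm [-136.6  -27.2   61.3] yaw 0.04 down -1.0 F(jig) [0.1 0.4 0.4] w 0.5 g 0.0
knob drop px 1.15
  pic3 ref 0.57
```

Call:
{"name": "carry_out", "arguments": {"targets": [[0,0,0,0,-0.2],[0,0,0,0,-0.4],[0,0,0,0,-1],[0,0,0,0,-1],[0,0,0,0,-1],[0,0,0,0,-1]]}}

```text
t: 18.55
eef_pos: [0.4464, -0.0816, 0.0615]
tool_rot: [0.0, 0.071, 0.997, -0.0]
contact_force: [0.2, -4.5, 4.0]
gripper_width: 0.27
grasp_force: 39.5
```

```bash
python3 -c "
from fit import *
tool();knob()"
```

```text
t 18.55 jig mm [-136.3  -27.6   61.5] yaw 0.03 down -1.0 F(jig) [ 0.9 -4.5  4. ] w 0.27 g 39.5
knob drop px 1.2
  pic3 ref 0.57
```

Fully seated, and it stayed so while released. Going on to the near-right hole.

Call:
{"name": "carry_out", "arguments": {"targets": [[-0.4,0.5,0,0,-1],[-0.4,0.5,0,0,-1],[-0.4,0.5,0,0,-1],[-0.4,0.5,0,0,-1],[-0.4,0.5,0,0,-1],[-0.4,0.5,0,0,-1],[-0.4,0.5,0,0,-1],[-0.4,0.5,0,0,-1],[-0.4,0.5,0,0,-1],[-0.4,0.6,0,0,-1],[-0.4,0.5,0,0,-1],[0,0,0,0,-1]]}}

```text
t: 19.8
eef_pos: [0.498, -0.0313, 0.0615]
tool_rot: [-0.0, 0.071, 0.997, 0.0]
contact_force: [-1.2, -2.0, 6.5]
gripper_width: 0.273
grasp_force: 39.6
```

Call:
{"name": "carry_out", "arguments": {"targets": [[0,0,0,0,-1],[0,0,0,0,-1],[0,0,0,0,-0.2],[0,0,0,0,0.2],[0,0,0,0,0.8],[0,0,0,0,0.8],[0,0,0,0,0.8]]}}

```text
t: 20.5
eef_pos: [0.4975, -0.0319, 0.0612]
tool_rot: [-0.0, 0.072, 0.997, 0.0]
contact_force: [-0.3, -0.2, -0.1]
gripper_width: 0.899
grasp_force: 0.0
```

```bash
python3 -c "
from fit import *
tool();knob(tag='7')"
```

```text
t 20.50 jig mm [-92.8  29.   61.2] yaw 0.02 down -1.0 F(jig) [-0.2 -0.2 -0.1] w 0.9 g 0.0
knob drop px 0.88
  pic3 ref 0.57
```

Run:
```python
from fit import *
import cv2
knob();knob(tag='8')
u,v=proj("side",np.array([V[0],V[1],.147])).round().astype(int)
for i in(0,3,5,6,7,8):
    d=cv2.imread(f"pics/side{i}.png",0).astype(float); print(i,d[v-7:v+9,u-1:u+2].mean(1).round().astype(int).tolist())
```

```text
knob drop px 0.88
  pic3 ref 0.57
knob drop px 0.88
  pic3 ref 0.57
0 [128, 132, 138, 56, 9, 7, 11, 12, 4, 5, 32, 48, 61, 83, 55, 44]
3 [140, 142, 147, 96, 28, 7, 11, 13, 11, 1, 24, 52, 67, 90, 58, 49]
5 [130, 130, 139, 148, 61, 8, 8, 11, 11, 5, 7, 44, 65, 85, 54, 45]
6 [140, 139, 149, 159, 65, 10, 9, 13, 11, 6, 9, 50, 68, 91, 60, 48]
7 [137, 139, 145, 127, 46, 6, 8, 12, 12, 5, 8, 48, 66, 89, 58, 49]
8 [138, 138, 146, 127, 46, 7, 10, 14, 10, 6, 7, 49, 67, 90, 57, 47]
```

The nose is down about 2.3 mm of 3, so the carrier is slightly off centre. I'll compare the hole's position with the seated picture 5.

Run:
```python
from fit import *
import cv2
p=proj("side",model([*V[:3],.0302,.023,0,0])["fr"]); u,v=p.round().astype(int)
g=lambda i:cv2.imread(f"pics/side{i}.png").astype(np.float32)[v-9:v+10,u-9:u+10,1]
for i in(4,7,8):
    s,r=cv2.phaseCorrelate(g(5),g(i),cv2.createHanningWindow((19,19),cv2.CV_32F))
    J=np.array([(proj("side",model([*V[:3],.0302+a,.023+b,0,0])["fr"])-p)*1 for a,b in((.001,0),(0,.001))]).T
    print(i,np.round(s,2),"dy,dx mm",np.linalg.solve(J,s).round(2),r)
```

```text
4 [-0.05  0.06] dy,dx mm [-0.23 -0.21] 0.9479623636603356
7 [ 0.   -0.36] dy,dx mm [1.46 0.45] 0.9629071831703186
8 [ 0.1  -0.33] dy,dx mm [1.25 0.67] 0.9310151636600494
```

Call:
{"name": "carry_out", "arguments": {"targets": [[0,-0.1,0,0,0],[0,0,0,0,-0.3],[0,0,0,0,-1],[0,0,0,0,-1],[0,0,0,0,-1],[0.06,0,0,0,-1],[0,0,0,0,-1],[0,0,0,0,-0.2],[0,0,0,0,0.2],[0,0,0,0,0.8],[0,0,0,0,0.8],[0,0,0,0,0.8]]}}

```text
t: 21.85
eef_pos: [0.4968, -0.033, 0.0612]
tool_rot: [-0.0, 0.072, 0.997, -0.0]
contact_force: [-0.3, 0.2, 0.1]
gripper_width: 0.898
grasp_force: 0.0
```

```bash
python3 -c "
from fit import *
tool();knob(tag='9')"
```

```text
t 21.85 jig mm [-93.4  27.8  61.2] yaw 0.02 down -1.0 F(jig) [-0.4  0.1  0.1] w 0.9 g 0.0
knob drop px 1.35
  pic3 ref 0.57
```

The nose is fully down in the near-right hole. Next I'll raise the hand, go round to the guard's outer side, and lower with the fingers shut.

Call:
{"name": "carry_out", "arguments": {"targets": [[0,0,-2,0,0.8],[0,0,-3,0,0.8],[0,0,-3,0,0.8],[0,0,-3,0,0.8],[0,4,-1,0,0.8],[0,4.5,0,0,0],[0,4.5,0,0,-1],[-1,4.5,0,0,-1],[-2,4.5,0,0,-1],[-2,4.5,0,0,-1],[-2,4.5,0,0,-1],[-2,2.5,0,0,-1]]}}

```text
t: 23.1
eef_pos: [0.6335, 0.2912, 0.1808]
tool_rot: [-0.0, 0.069, 0.998, 0.001]
contact_force: [-0.4, 0.2, -0.3]
gripper_width: 0.003
grasp_force: 0.0
```

Call:
{"name": "carry_out", "arguments": {"targets": [[-0.5,0.5,0,0,-1],[0,0,2.5,0,-1],[0,0,3,0,-1],[0,0,3,0,-1],[0,0,2,0,-1],[0,0,0,0,-1],[0,0,0,0,-1]]}}

```text
t: 23.8
eef_pos: [0.6394, 0.2893, 0.0767]
tool_rot: [-0.0, 0.072, 0.997, -0.0]
contact_force: [-0.5, -0.3, 0.4]
gripper_width: -0.0
grasp_force: 0.0
```

```bash
python3 -c "
from fit import *
tool();knob(tag='10')"
```

```text
t 23.80 jig mm [  1.7 367.2  76.7] yaw -0.01 down -1.0 F(jig) [-0.4 -0.4  0.4] w -0.0 g 0.0
knob drop px 1.3
  pic3 ref 0.57
```

Call:
{"name": "carry_out", "arguments": {"targets": [[0.5,-0.9,0,0,-1],[0.5,-0.9,0,0,-1],[0.5,-0.9,0,0,-1],[0.5,-0.9,0,0,-1],[0.85,-1.1,0,0,-1],[0.85,-1.1,0,0,-1],[0.85,-1.1,0,0,-1],[0.85,-1.1,0,0,-1],[0.5,-1.2,0,0,-1],[0.5,-1.2,0,0,-1],[0.5,-1.2,0,0,-1],[0.5,-1.2,0,0,-1]]}}

```text
t: 25.05
eef_pos: [0.5476, 0.1729, 0.0764]
tool_rot: [0.0, 0.072, 0.997, 0.0]
contact_force: [0.1, 0.1, 0.3]
gripper_width: -0.0
grasp_force: 0.2
```

```bash
python3 -c "
from fit import *
tool()"
```

```text
t 25.05 jig mm [-72.5 238.8  76.4] yaw 0.02 down -1.0 F(jig) [0.1 0.1 0.3] w -0.0 g 0.2
```

Call:
{"name": "carry_out", "arguments": {"targets": [[0,-0.5,0,0,-1],[0,-0.5,0,0,-1],[0,0,0,0,-1]]}}

```text
t: 25.35
eef_pos: [0.5467, 0.1633, 0.0763]
tool_rot: [0.0, 0.072, 0.997, -0.0]
contact_force: [0.6, 0.2, -0.6]
gripper_width: -0.002
grasp_force: 0.0
```

Call:
{"name": "carry_out", "arguments": {"targets": [[0.1,-0.5,0,0,-1],[0,-0.5,0,0,-1],[0,0,0,0,-1]]}}

```text
t: 25.65
eef_pos: [0.545, 0.1586, 0.0766]
tool_rot: [0.001, 0.07, 0.998, 0.003]
contact_force: [3.5, 8.6, -3.8]
gripper_width: 0.004
grasp_force: 4.9
```

Call:
{"name": "carry_out", "arguments": {"targets": [[0,-0.3,0,0,-1],[0,0,0,0,-1]]}}

```text
t: 25.85
eef_pos: [0.5448, 0.1577, 0.0766]
tool_rot: [0.002, 0.069, 0.998, 0.004]
contact_force: [2.2, 14.1, -5.6]
gripper_width: 0.003
grasp_force: 6.9
```

```bash
python3 -c "
from fit import *
tool()"
```

```text
t 25.85 jig mm [-73.1 223.4  76.6] yaw 0.31 down -1.0 F(jig) [ 0.2 14.3 -5.6] w 0.0 g 6.9
```

The guard is against the catch with 14 N. I'll push on in small steps.

Call:
{"name": "carry_out", "arguments": {"targets": [[0,-0.3,0,0,-1],[0,0,0,0,-1],[0,0,0,0,-1]]}}

```text
t: 26.15
eef_pos: [0.5431, 0.1489, 0.0763]
tool_rot: [-0.0, 0.071, 0.997, 0.0]
contact_force: [-0.5, -0.5, -0.2]
gripper_width: -0.001
grasp_force: 0.0
```

Call:
{"name": "carry_out", "arguments": {"targets": [[0,-0.3,0,0,-1],[0,0,0,0,-1],[0,0,0,0,-1]]}}

```text
t: 26.45
eef_pos: [0.5429, 0.1471, 0.0763]
tool_rot: [0.0, 0.071, 0.997, 0.001]
contact_force: [0.3, 6.5, -3.0]
gripper_width: 0.003
grasp_force: 3.1
```

```bash
python3 -c "
from fit import *
tool()"
```

```text
t 26.45 jig mm [-73.4 212.5  76.3] yaw 0.1 down -1.0 F(jig) [-0.6  6.5 -3. ] w 0.0 g 3.1
```

It snapped through: the force fell to zero, then contact came again about 11 mm further on. One light press home, then withdraw.

Call:
{"name": "carry_out", "arguments": {"targets": [[0,-0.3,0,0,-1],[0,0,0,0,-1],[0,0,0,0,-1]]}}

```text
t: 26.75
eef_pos: [0.5429, 0.147, 0.0764]
tool_rot: [0.001, 0.07, 0.998, 0.003]
contact_force: [1.9, 12.9, -5.0]
gripper_width: 0.002
grasp_force: 6.3
```

Call:
{"name": "carry_out", "arguments": {"targets": [[0,1,0,0,-1],[0,3,0,0,-1],[0,3,0,0,-1],[0,0,-3,0,-1],[0,0,-4,0,-1],[0,4,-4,0,-1],[0,4,0,0,-1],[0,4,0,0,-1],[0,4,0,0,-1],[0,0,0,0,-1],[0,0,0,0,-1]]}}

```text
t: 27.85
eef_pos: [0.5742, 0.3655, 0.1809]
tool_rot: [-0.0, 0.071, 0.997, -0.001]
contact_force: [0.4, -0.6, 0.0]
gripper_width: -0.001
grasp_force: 0.0
```

Run:
```python
from fit import *
import cv2
tool();knob(tag='11')
c=[]
for n,(r,k) in dict(scene=(155,225),side=(120,200)).items():
    im=imaging.read_camera(n)
    c.append(cv2.resize(cv2.convertScaleAbs(im[r:r+150,k:k+133,::-1],alpha=1.4,beta=10),(399,450),interpolation=cv2.INTER_CUBIC))
    for g in(0,.07):
        m=model([*V[:3],.028,.022,0,g]); print(n,g,[((proj(n,m[q])-(k,r))*3).round() for q in("hinge","edge")])
cv2.imwrite("pics/m11.png",np.hstack(c))
```

```text
t 27.85 jig mm [-73.8 433.2 180.9] yaw 0.1 down -1.0 F(jig) [ 0.5 -0.5  0. ] w -0.0 g 0.0
knob drop px 1.11
  pic3 ref 0.57
scene 0 [array([435., 192.]), array([307.,  17.])]
scene 0.07 [array([435., 192.]), array([323.,  14.])]
side 0 [array([281.,  52.]), array([60., 79.])]
side 0.07 [array([281.,  52.]), array([58., 70.])]
```

View pics/m11.png

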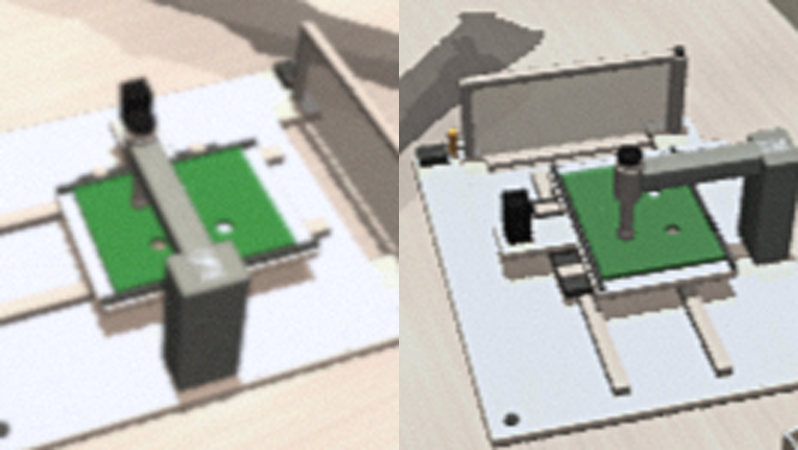

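The guard is home: its edge is at (307,24) in scene, matching the 0 rad prediction in column, and (462,80) in side, against the predicted row 79. The nose sits in the near-right hole and the arm is clear.

```bash
python3 -c "
from station import bot
print(bot.hand_in())"
```

```text
the job is handed in; nothing more can be done
None
```

The job is handed in at about 28 s: the nose dropped fully into the far-left hole on a second visit (the first seated only partly) and paused over a second, the carrier is left with the nose down in the near-right hole, and the guard was then snapped shut.

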